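Try the drawer in its carcass

TASK

Fit the loose drawer into the open-topped carcass: carry its plain back end over the small step from the packing board up onto the two runners and in under the two top strips, then slide it in without forcing, slamming or tipping it. Push it home until it bears on the rubber-tipped stop screw at the back, hold it pressed there for a moment with a firm push of about 10 N, never over 20 N, then leave it there. Leave the two bar pulls and the pencil where they lie.

Things in the scene. Friction and masses are not known exactly. Their poses are not given: they have to be found in the camera images.
- carcass: small dark-brown cabinet carcass without its top, fixed to the table, 202 mm wide, 213 mm deep, 102 mm high, 172.5 mm wide inside (2.5 mm of play in width for the drawer). Origin: on the table, in the middle of its open mouth; its x runs into it (away from the robot), y to its left, z up.
- runner_level (a point): point in the middle of the mouth, level with the tops of the two pale runners, 22 mm above the table. Along each inner side wall a runner 20 mm wide starts at the mouth and runs to the back; the drawer's side walls slide on these (waxed). Between the runners the carcass floor lies 10 mm lower. Axes as the carcass.
- strip_level (a point): point in the middle of the mouth, level with the undersides of the two pale top strips, 89 mm above the table. They start at the mouth, one along each side wall over the runner, 13 mm wide and high, and keep the drawer from tipping (2 mm of play in height). The 146 mm between them is open from above. Axes as the carcass.
- stop_block: pale block, 24 x 50 x 42 mm, on the carcass floor at the back, part of the carcass. Origin: foot of its face towards the mouth, 180 mm in from the mouth, 12 mm above the table. From that face a screw with a black rubber tip stands out towards the mouth. When the drawer bears on it, the drawer's front face is between 18 mm inside the mouth and 2 mm proud of it.
- stop_face (a point): point on the block's face, on the axis of the stop screw, 40 mm above the table. The rubber tip (16 mm across, stiff) stands 4 to 24 mm out of the face from here towards the mouth: it is set by hand, differently every time, and the setting is not reported, so the drawer's home must be felt.
- drawer_center (a point): centre of the loose open plywood drawer, half-way up, 32.5 mm over its underside. 158 long (x), 170 wide, 65 mm high, 0.3 to 0.55 kg. Its x points to the plain back end that goes in first; the -x end is the white front (15 mm thick, no handle yet). It starts on the packing board, 4 mm below the runners, back end 17 to 33 mm short of the mouth, a little turned and off to a side.
- divider_top (a point): middle of the top edge of the drawer's divider, an upright plywood strip 12 mm thick and 132 mm long that runs front to back (along the drawer's x) through the middle of the drawer and can be gripped from above. 62 mm above the drawer's underside, 56 mm above its inner floor; 69 mm of clear space on either side.
- packer: particle-board strip, 130 x 245 x 18 mm, flat on the table against the mouth of the carcass, loose; the drawer lies on it. Origin: centre of its underside. The drawer balances near its middle: let go before the middle is inside the mouth, its white front sags towards this board and it can bind between runners and top strips.
- pull_1: loose steel bar pull, 160 mm long, 12 mm thick, on the table right of the carcass mouth, to be left alone. Origin: centre of its underside.
- pull_2: the second loose steel bar pull, 160 mm long, 12 mm thick, right of the carcass, to be left alone. Origin: centre of its underside.
- pencil: flat red carpenter's pencil, 178 mm long, 9 mm thick, on the table left of the carcass mouth, to be left alone. Origin: centre of its underside.

How it is judged (in metres and radians):
On the way, in this order (a step that is already met when the one before it is completed fails the run):
1. the drawer's back end has crossed the step and is at least 30 mm inside the mouth, straight between the side walls (x of drawer_center in the frame of carcass between -0.049 and 0.06 m and y of drawer_center in the frame of carcass between -0.006 and 0.006 m and angle between the x axis of drawer_center and the x axis of carcass, either way round below 0.08 rad), for 0.1 s.
2. the drawer is pressed home against the stop screw with at least 3 N for 0.1 s (contact force between drawer and stop_block above 3 N and x of drawer_center in the frame of carcass above 0.074 m), for 0.1 s.
At the end, for the whole second after the job is handed in: the drawer rests level on both runners under the top strips (height within 2 mm, tilt under 0.03 rad), its front face between 21 mm inside the mouth and 5 mm proud of it, as the stop screw sets it, at rest and let go (x of drawer_center in the frame of carcass between 0.074 and 0.1 m and z of drawer_center in the frame of carcass between 0.0525 and 0.0565 m and angle between drawer_center's own z axis and vertical below 0.03 rad and linear speed of drawer below 0.01 m/s); the robot touches nothing.
It fails at once if the drawer is pressed against the stop with more than 20 N (contact force between drawer and stop_block above 20 N).
It fails at once if the drawer is forced: more than 30 N between the drawer and the carcass (contact force between drawer and carcass above 30 N).
It fails at once if the drawer is tipped by more than 0.2 rad (angle between drawer_center's own z axis and vertical above 0.2 rad).
It fails at once if a bar pull or the pencil is moved by more than 20 mm (distance of any of pull_1, pull_2, pencil from where it was at the start of the episode above 0.02 m).
It also fails if it takes over 72 s, if anything falls off the work surface, if the arm or the gripper's body presses on something with over 40 N, if the wrist force passes 120 N, or if a joint passes its speed limit or range.

ROBOT

A 6-joint arm with a two-finger parallel gripper is mounted at the origin on a cart in front of the work surface, level with it; the furniture and walls round the work are solid. World frame = base frame: x ahead of the robot, y to its left, z up, the work surface at z = 0. Lengths are in m, angles in degrees, forces in N, time in s.
With the tool pointing down it reaches from about 0.375 to 0.925 m from the base axis. Payload 5.7 kg.
Tool frame: the origin (TCP) lies midway between the tips of the shut fingers; the grasp point (between the pads) lies 19 mm behind it (grasp_offset is the distance from the TCP to the grasp point, in m); z points along the fingers, x is the direction in which the jaws open and shut, and the axes are right-handed (so a half turn about z gives the same grasp; the last joint's range is limited). The gripper opens to 88 mm and grips with 3 to 60 N. Pads are 20 mm wide; open, the fingers measure 115 mm over their backs; the gripper's body (75 mm by 178 mm) begins 61 mm behind the grasp point.
Start: joints at [-72.313, 20.558, 86.54, -0, 72.909, -6.595], TCP at [0.247, -0.547, 0.223] pointing down, gripper open.
Joint ranges: [-170.27, 170.27], [-57.76, 135], [12.27, 136.19], [-55.21, 235.2], [11.17, 155.16], [-170.74, 170.74]. Speed limits (degrees/s): [136.94, 136.94, 180, 180, 180, 180].

INTERFACE

Orientations are given as [roll, pitch, yaw] about the fixed x, y, z axes, in that order (R = Rz(yaw) Ry(pitch) Rx(roll)).
In Python, from bench import sense, get_image, get_calibration, sign_off, grasp_offset gives the robot as it stands. The module is installed in compiled form; this text tells all that it offers.
- The arm moves only by the tool drive_tool, never from a script. Its argument "plan" is a list of rows, each an object with "offset": the shift along the tool's x, y, z normalised to -1 to 1, where 1 is 0.25 m, a list of three; "twist": the turn about the tool's z normalised to -1 to 1, where 1 is pi rad; "jaw": the closure, from 0 (fully open) to 1 (shut). In form: [{"offset": [x, y, z], "twist": twist, "jaw": jaw}, ...]. A call has 1 to 10 rows; each row is the pose to reach, as a shift and turn from the pose measured when the call began, along the tool's axes at that moment, turning the shorter way round; what a row does not reach only later rows make up. A row lasts 1/8 s, in which the tool goes at most 62.5 mm and 10.7 degrees, less where a joint would pass 70% of its speed; a pose out of reach is approached as far as the arm can. A call with a number of a shift or a turn outside -1 to 1 is refused whole. A call with a gripper value outside its range is refused whole. The fingers move at their own pace and stop on an object; the grip force is fixed at half the most. Time passes only in rows, so rows that repeat a pose let the fingers close. It gives the time, the measured TCP pose, the force and the opening at its end, in the units of the state.
- sense(): the state, without advancing time (a new reading comes with each control period).
- get_image(name): name is "side" or "top"; returns (picture, depth): 420x560x3 uint8, red, green, blue; 420x560 float32, m along the optical axis (not along the pixel's ray), 0 where there is no reading.
- get_calibration(name): a dict with "fx", "fy", "cx", "cy" (pixels), "xyz" and "orientation" of the camera in the world. Camera axes: x right, y up, looking along -z (the intrinsics and any distortion apply to the point x, -y, -z); pixel columns grow to the right and rows downward; lengths in m; the calibration is good to about 2 mm. A picture is of the moment at which its call begins. get_calibration takes no time and is no camera call.
- sign_off(): hands the job in, once; it reports no verdict.
The state is a dict: "clock": time; "joint_pos": joint angles; "joint_vel": joint speeds; "joint_efforts": joint torques, N m; "position": TCP position; "orientation": TCP orientation; "force": force on the tool from outside, world axes, zero at the start; "moment": the same for the moment, N m; "width": finger opening in m.
Only numpy, scipy, OpenCV 4.12 (cv2) and the standard library are available. Lean on these libraries where they do the work, as an engineer would, in place of code of your own. Each camera call takes 0.05 s, during which the arm holds its last target. There are 200 camera calls.

## Working session

There is one attempt and no reset: what is moved stays moved. The work goes in short steps, Python scripts to look and compute and a tool call to move; the robot and the scene stay as the last step left them, time stands still between calls to the robot, and variables do not carry over. Pictures are saved under pics/ and viewed, about 8 in all and at most 12, crops included, and the job is handed in when it is done.

Besides the shell and the picture viewer there is one more tool, called after ">>>" in YAML: its name, and indented under it one key for each argument. drive_tool: Moves the arm, as the interface text tells. Its arguments: {"type":"object","properties":{"plan":{"type":"array","items":{"type":"object","properties":{"offset":{"type":"array","items":{"type":"number"}},"twist":{"type":"number"},"jaw":{"type":"number"}}}}},"required":["plan"]}

```bash
mkdir -p pics
cat > h.py <<'E'
import numpy as np, cv2
from scipy.spatial.transform import Rotation as R
from bench import sense, get_image, get_calibration, sign_off, grasp_offset
def snap(cam,fn):
    p,d=get_image(cam); np.savez('pics/'+fn+'.npz',p=p,d=d); cv2.imwrite('pics/'+fn+'.png',p[:,:,::-1]); return p,d
def world(cam,u,v,d):
    c=get_calibration(cam); u=np.asarray(u,float);v=np.asarray(v,float);d=np.asarray(d,float)
    P=np.stack([(u-c['cx'])/c['fx']*d,-(v-c['cy'])/c['fy']*d,-d],-1)
    return P@R.from_euler('xyz',c['orientation'],degrees=True).as_matrix().T+np.array(c['xyz'])
def cloud(cam,d):
    v,u=np.mgrid[0:420,0:560]; W=world(cam,u,v,d); W[d==0]=np.nan; return W
E
python3 - <<'E'
from h import *
s=sense(); print(s, grasp_offset)
for c in('top','side'): print(get_calibration(c)); snap(c,c+'0')
E
```

```text
{'clock': 0.0, 'joint_pos': array([-7.23130140e+01,  2.05963357e+01,  8.65981772e+01, -7.68045016e-04,
        7.29092532e+01, -6.59464000e+00]), 'joint_vel': array([-0.03009518, -0.04415826,  0.06426636,  0.02634005, -0.13914751,
       -0.03749325]), 'joint_efforts': array([-8.33240192e-04, -5.15373266e+01, -2.70722151e+01,  6.74780714e-02,
        3.51342873e-02, -1.60932404e-04]), 'position': array([ 0.24651148, -0.5462633 ,  0.22183161]), 'orientation': array([-1.79988812e+02,  1.03163762e-01, -6.57181375e+01]), 'force': array([0.05616329, 0.08248431, 0.06885976]), 'moment': array([-0.01555106, -0.02246395, -0.0323299 ]), 'width': 0.08772949908219661} 0.0187
{'fx': 385.78362346523386, 'fy': 385.78362346523386, 'cx': 278.6945226492158, 'cy': 214.99635441328897, 'xyz': array([ 0.51466931, -0.17301874,  0.94517937]), 'orientation': array([  8.48806727,   0.28888488, -90.39330891])}
{'fx': 449.48360746843775, 'fy': 449.48360746843775, 'cx': 278.7233076409815, 'cy': 210.54541789109925, 'xyz': array([ 0.41800289, -0.92464303,  0.69459966]), 'orientation': array([ 50.93187821,   0.85701974, -16.32930646])}
```

View pics/top0.png

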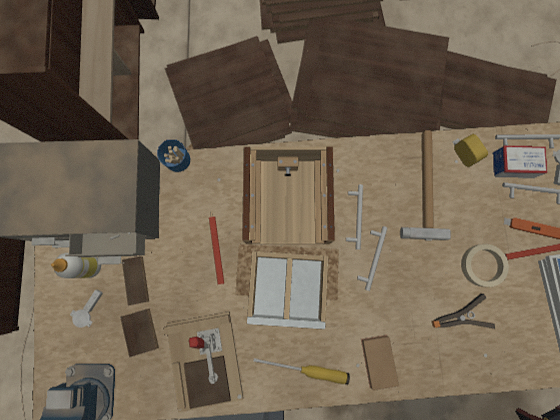

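View pics/side0.png

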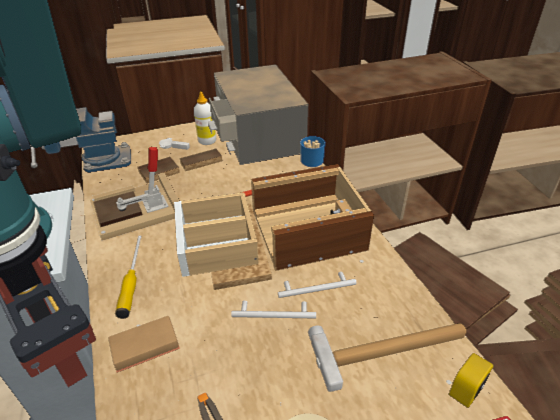

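The top view shows the carcass at about (243–333, 148–243), the drawer at (247–326, 250–328) with its white front at the bottom, and the pulls and pencil clear of the path. The side view agrees. Next I'll measure from depth.

Run:
```python
from h import *
z=np.load('pics/top0.npz'); p,d=z['p'],z['d']; W=cloud('top',d)
t=W[260:300,345:355]; print('table',np.nanmean(W[300:330,90:110,2]), np.nanmedian(W[330:360,520:540,2]),np.nanmedian(W[200:240,270:300,2]))
def rect(m,name):
    P=W[m][:,:2]; r=cv2.minAreaRect((P*1000).astype(np.float32)); print(name,m.sum(),'center',np.round(r[0],1),'size',np.round(r[1],1),'ang',round(r[2],2),'z',np.nanmedian(W[m][:,2]))
win=np.zeros((420,560),bool)
Z=W[:,:,2]
w=win.copy(); w[140:250,236:340]=1; rect(w&(Z>.096)&(Z<.108),'carcass rim')
w=win.copy(); w[246:335,240:335]=1; m=w&(Z>.077)&(Z<.095); rect(m,'drawer rim')
np.set_printoptions(linewidth=200,precision=0,suppress=True)
print(Z[280,238:345:2]*1000); print(Z[190,238:345:2]*1000); print(Z[240:335:2,288]*1000)
big=cv2.resize(p[140:335,225:345],None,fx=5,fy=3.0 if 0 else 5,interpolation=cv2.INTER_CUBIC)
cv2.imwrite('pics/crop_a.png',cv2.resize(p[238:335,228:345],None,fx=6,fy=6,interpolation=cv2.INTER_CUBIC)[:,:,::-1])
```

```text
table 0.0019910000007692854 0.0009913274647356807 0.012786654794745167
carcass rim 2684 center [ 692.5 -190.3] size [202.9 214.6] ang 89.54 z 0.1025427687298075
drawer rim 1859 center [ 479.8 -187.8] size [169.6 158.3] ang 85.92 z 0.08330482211994383
[21. 19. 15. 19. 19. 18. 82. 84. 81. 26. 26. 23. 25. 23. 25. 24. 25. 26. 24. 27. 24. 26. 25. 25. 79. 81. 81. 25. 25. 24. 22. 26. 25. 27. 25. 26. 25. 25. 25. 22. 24. 35. 78. 84. 84. 21. 20. 16. 20.
 20. -0.  2. -0.  1.]
[  0.   1.   2. 105. 103. 103. 104. 105. 103.  25.  24.  21.  12.  12.  15.  14.  12.  12.   9.  13.  13.  10.  14.  12.  11.  15.  13.  15.  15.  11.  12.  11.  13.  14.  14.  14.  13.  12.  15.
  23.  23.  26. 100. 101. 102. 106. 105. 100.   3.   1.   1.   0.   1.  -2.]
[12. 12.  4. 19. 19. 16. 21. 82. 82. 81. 79. 81. 82. 82. 82. 82. 80. 82. 83. 80. 81. 81. 79. 82. 84. 82. 80. 80. 80. 79. 82. 80. 82. 82. 81. 81. 79. 79. 81. 81. 83. 84. 81. -0. -2. -1. -1.  1.]
```

View pics/crop_a.png

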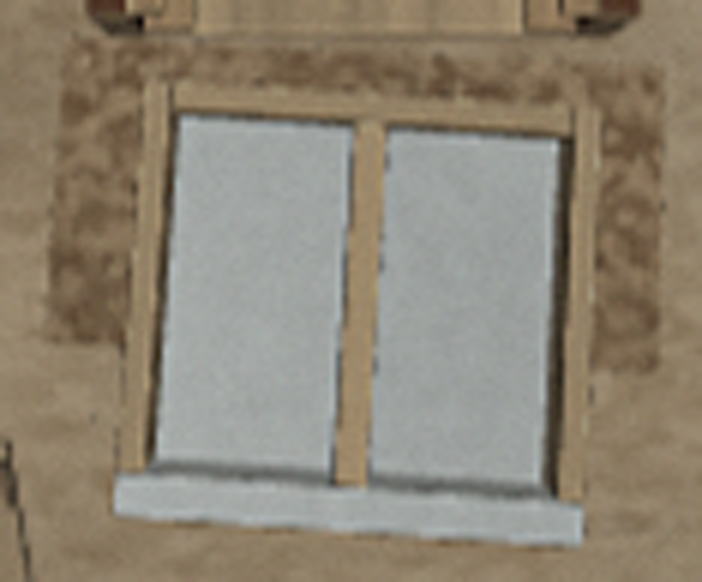

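```bash
cat > fit.py <<'E'
from h import *
def onplane(cam,u,v,z):
    c=get_calibration(cam); o=np.array(c['xyz']); r=world(cam,u,v,np.ones(np.shape(u)))-o
    return o+r*((z-o[2])/r[...,2])[...,None]
def cen(sig,lo,hi,rows):  # subpixel: half-level crossings of |band| profile
    out=[]
    for v in rows:
        s=sig[v,lo:hi]; b=np.interp(np.arange(hi-lo),[0,hi-lo-1],[s[:3].mean(),s[-3:].mean()]); w=s-b
        w=np.clip(w,0,None); w[w<.3*w.max()]=0; out.append((w*np.arange(lo,hi)).sum()/w.sum())
    return np.array(out)
def line(P,n):
    for k in range(3):
        q=np.polyfit(P[:,0],P[:,1],1); e=P[:,1]-np.polyval(q,P[:,0]); P=P[abs(e)<2.5*e.std()+1e-9]
    print(n,'yaw %.2f'%np.degrees(np.arctan(q[0])),'rms mm %.2f'%(e.std()*1e3),len(P)); return q
def main(imgs):
    p=np.mean([i.astype(float) for i in imgs],0); g=p.mean(2); sat=p.max(2)-p.min(2)
    rows=np.arange(160,236); mid=[]
    for lo,hi,n in((236,258,'L'),(320,342,'R')):
        P=onplane('top',cen(-g,lo,hi,rows),rows,.102); q=line(P,'wall '+n); mid.append(q); print(np.polyval(q,[.59,.69]))
    qc=np.mean(mid,0); rows=np.arange(262,314)
    P=onplane('top',cen(sat,276,304,rows),rows,.080); qd=line(P,'divider')
    print('carcass yaw',np.degrees(np.arctan(qc[0])),'y at mouth .586',np.polyval(qc,.586)); print('drawer yaw',np.degrees(np.arctan(qd[0])),'y at .48',np.polyval(qd,.48))
    return qc,qd
if __name__=='__main__':
    main([get_image('top')[0] for _ in range(4)])
E
python3 fit.py
python3 - <<'E'
from fit import *
# x positions: drawer back/front, carcass mouth/back edges from depth columns
z=np.load('pics/top0.npz'); W=cloud('top',z['d']); Z=W[...,2]
for n,us,v0,v1,zz in(('drawer',range(255,320,4),244,336,.06),('wallL',range(246,252),140,256,.085),('wallR',range(326,332),140,256,.085)):
    a=[];b=[]
    for u in us:
        r=np.where(Z[v0:v1,u]>zz)[0]+v0; h=.083 if n=='drawer' else .102
        a.append(onplane('top',u,r.min()-.5,h)[0]);b.append(onplane('top',u,r.max()+.5,h)[0])
    print(n,np.round([np.mean(a),np.mean(b),np.mean(a)/2+np.mean(b)/2],4))
E
```

```text
wall L yaw 0.26 rms mm 0.44 70
[-0.09808118 -0.09763075]
wall R yaw -0.48 rms mm 0.80 76
[-0.28196479 -0.28280556]
divider yaw -4.07 rms mm 0.28 52
carcass yaw -0.11182473516699688 y at mouth .586 -0.19001517686201677
drawer yaw -4.069017840951782 y at .48 -0.18829129027889258
drawer [0.559  0.4008 0.4799]
wallL [0.8007 0.5853 0.693 ]
wallR [0.7991 0.5837 0.6914]
```

Run:
```python
from fit import *
p=np.mean([get_image('top')[0].astype(float) for _ in range(4)],0); g=p.mean(2); np.save('pics/avg.npy',p)
np.set_printoptions(linewidth=220,precision=0,suppress=True)
for v in(165,185,205,225,238): print(v,g[v,238:258],'|',g[v,320:340])
cv2.imwrite('pics/crop_b.png',cv2.resize(p[140:250,232:346].astype(np.uint8),None,fx=5,fy=5,interpolation=cv2.INTER_CUBIC)[:,:,::-1])
```

```text
165 [128. 127. 127. 129. 136.  80.  48.  56.  69.  63.  55.  48. 127. 118. 121. 118. 120. 103. 113. 113.] | [ 61. 123. 122. 119. 124. 126.  78.  55.  53.  65.  69.  57.  48. 111. 134. 136. 135. 135. 136. 133.]
185 [124. 120. 122. 125. 133.  73.  50.  54.  55.  57.  54.  41. 130. 123. 110. 108. 113.  89. 112. 114.] | [ 84. 128. 123. 111. 108. 114.  93.  58.  51.  52.  58.  56.  48.  84. 129. 126. 122. 122. 121. 120.]
205 [124. 119. 121. 126. 106.  63.  54.  56.  56.  54.  54.  60. 118. 120. 116. 113. 115.  83. 112. 116.] | [101.  88. 115. 119. 115. 114. 120.  54.  52.  56.  57.  57.  56.  57. 120. 119. 119. 118. 120. 122.]
225 [131. 131. 133. 139. 100.  61.  56.  68.  62.  58.  54.  82. 116. 128. 124. 116. 115.  88. 117. 118.] | [121.  66. 124. 122. 123. 127. 120.  77.  57.  55.  61.  63.  59.  53.  99. 118. 120. 126. 128. 124.]
238 [116. 118. 119. 126.  77.  55.  58.  57.  56.  56.  54. 140. 122. 113. 112. 111. 127. 107. 119. 119.] | [126.  62. 118. 118. 112. 109. 116.  94.  60.  54.  56.  58.  55.  53.  80. 120. 125. 122. 125. 129.]
```

View pics/crop_b.png

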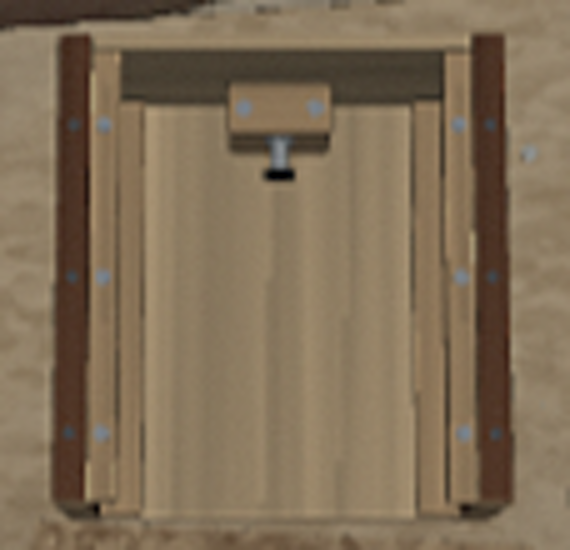

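The crop shows dark side walls with pale strips and runners inside. The stop screw's rubber tip is at about crop (279,175), far from the mouth. I'll fit the wall edges with threshold crossings.

Run:
```python
from fit import *
p=np.load('pics/avg.npy'); g=p.mean(2); rows=np.arange(152,238)
def cross(v,lo,hi,th=90):
    s=g[v,lo:hi]; i=np.where(s<th)[0]
    # widest dark run
    runs=np.split(i,np.where(np.diff(i)>1)[0]+1); r=max(runs,key=len); a,b=r[0],r[-1]
    f=lambda k,l:(th-s[k])/(s[l]-s[k])
    return lo+a-f(a,a-1), lo+b+f(b,b+1)
Q=[]
for lo,hi in((237,255),(322,342)):
    E=np.array([cross(v,lo,hi) for v in rows])
    for k in(0,1): q=line(onplane('top',E[:,k],rows,.102),'edge'); print(np.polyval(q,[.59,.79])); Q.append(q)
q=np.mean(Q,0); print('mid yaw',np.degrees(np.arctan(q[0])),'y(.586)',np.polyval(q,.586),'y(.7)',np.polyval(q,.7))
# runner/floor seam: inner runner edges at z=.012.. columns via Sat? stop tip
c=onplane('top',232+279/5-.4,140+175/5-.4,.040); print('tip',c)
```

```text
edge yaw -0.49 rms mm 0.28 85
[-0.08845702 -0.09016575]
edge yaw -0.13 rms mm 0.37 79
[-0.10454512 -0.10499025]
edge yaw -0.55 rms mm 0.49 86
[-0.27506932 -0.27700496]
edge yaw -0.34 rms mm 0.31 85
[-0.29107891 -0.29228035]
mid yaw -0.378930461545624 y(.586) -0.18976113767823735 y(.7) -0.19051509726854182
tip [ 0.74804686 -0.19103539  0.04      ]
```

```bash
cat > mv.py <<'E'
from h import *
def to(x,y,z,yaw,s=None):
    s=s or sense(); M=R.from_euler('xyz',s['orientation'],degrees=True).as_matrix()
    o=M.T@(np.array([x,y,z])-s['position'])/.25; t=-((yaw-s['orientation'][2]+180)%360-180)/180
    print('offset',np.round(o,4),'twist',round(t,4))
def st():
    s=sense(); print('t',s['clock'],'pos',np.round(s['position'],4),'rpy',np.round(s['orientation'],2),'F',np.round(s['force'],2),'M',np.round(s['moment'],3),'w',round(s['width'],4),'j',np.round(s['joint_pos'],1))
E
python3 -c "
from mv import *
st();to(.36,-.36,.22,-80);to(.477,-.1881,.16,-94.07)"
```

```text
t 0.5 pos [ 0.2467 -0.5469  0.2226] rpy [-1.800e+02  1.000e-02 -6.572e+01] F [ 0.04  0.08 -0.3 ] M [-0.011 -0.    -0.003] w 0.088 j [-72.3  20.6  86.5   0.   72.9  -6.6]
offset [-0.495  -0.7204  0.0105] twist 0.0793
offset [-0.9293 -1.4298  0.2506] twist 0.1575
```

>>> drive_tool:
  plan:
    - {"offset":[-0.495,-0.72,0.01],"twist":0.08,"jaw":0}
    - {"offset":[-0.495,-0.72,0.01],"twist":0.08,"jaw":0}
    - {"offset":[-0.495,-0.72,0.01],"twist":0.08,"jaw":0}
    - {"offset":[-0.495,-0.72,0.01],"twist":0.08,"jaw":0}
    - {"offset":[-0.495,-0.72,0.01],"twist":0.08,"jaw":0}

```text
clock: 1.12
position: [0.3607, -0.3582, 0.2203]
orientation: [-180.0, 0.0, -79.9]
force: [0.2, -0.1, -0.2]
width: 0.0878
```

```bash
python3 -c "
from mv import *
st();to(.477,-.1881,.16,-94.07)"
```

```text
t 1.125 pos [ 0.3607 -0.3582  0.2203] rpy [-1.7999e+02  2.0000e-02 -7.9930e+01] F [ 0.21 -0.09 -0.18] M [ 0.068  0.018 -0.014] w 0.0878 j [-52.6  13.1  97.8   0.   69.   27.3]
offset [-0.5885 -0.5771  0.2414] twist 0.0785
```

>>> drive_tool:
  plan:
    - {"offset":[-0.3,-0.29,0.12],"twist":0.04,"jaw":0}
    - {"offset":[-0.3,-0.29,0.12],"twist":0.04,"jaw":0}
    - {"offset":[-0.588,-0.577,0.241],"twist":0.0785,"jaw":0}
    - {"offset":[-0.588,-0.577,0.241],"twist":0.0785,"jaw":0}
    - {"offset":[-0.588,-0.577,0.241],"twist":0.0785,"jaw":0}
    - {"offset":[-0.588,-0.577,0.241],"twist":0.0785,"jaw":0}

```text
clock: 1.88
position: [0.477, -0.1895, 0.1602]
orientation: [-180.0, -0.0, -94.1]
force: [0.5, -0.9, -0.0]
width: 0.0877
```

```bash
python3 -c "
from mv import *
st();to(.477,-.1881,.046,-94.07); snap('side','side1')
p=np.load('pics/side1.npz')['p'];cv2.imwrite('pics/side1c.png',cv2.resize(p[120:300,140:400],None,fx=3,fy=3,interpolation=cv2.INTER_CUBIC)[:,:,::-1])"
```

```text
t 1.875 pos [ 0.477  -0.1895  0.1602] rpy [-1.800e+02 -2.000e-02 -9.406e+01] F [ 0.5  -0.89 -0.01] M [ 0.053  0.035 -0.065] w 0.0877 j [-29.4  17.5 101.5  -0.   61.1  64.7]
offset [-6.00e-03  3.00e-04  4.57e-01] twist 0.0001
```

View pics/side1c.png

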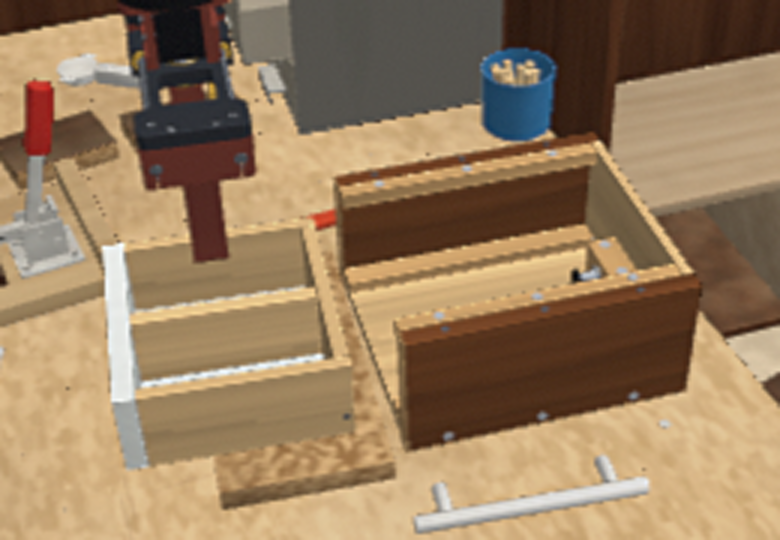

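The gripper hangs over the middle of the drawer, with both fingers clear either side of the divider. Next I'll lower it.

>>> drive_tool:
  plan:
    - {"offset":[-0.005,0,0.1],"twist":0,"jaw":0}
    - {"offset":[-0.005,0,0.2],"twist":0,"jaw":0}
    - {"offset":[-0.005,0,0.3],"twist":0,"jaw":0}
    - {"offset":[-0.005,0,0.38],"twist":0,"jaw":0.2}
    - {"offset":[-0.005,0,0.43],"twist":0,"jaw":0.4}
    - {"offset":[-0.005,0,0.457],"twist":0,"jaw":0.6}
    - {"offset":[-0.005,0,0.457],"twist":0,"jaw":0.6}
    - {"offset":[-0.005,0,0.457],"twist":0,"jaw":0.6}

```text
clock: 2.92
position: [0.4774, -0.189, 0.0468]
orientation: [-179.9, -0.1, -94.1]
force: [0.8, 0.2, -0.1]
width: 0.0414
```

```bash
python3 -c "
from mv import *
st();to(.477,-.1881,.046,-94.07)"
```

```text
t 2.925 pos [ 0.4774 -0.189   0.0468] rpy [-1.7992e+02 -5.0000e-02 -9.4120e+01] F [ 0.76  0.25 -0.11] M [ 0.008  0.059 -0.034] w 0.0414 j [-29.3  26.9 107.4  -0.   45.6  64.8]
offset [-0.0033  0.002   0.003 ] twist -0.0003
```

>>> drive_tool:
  plan:
    - {"offset":[-0.003,0,0],"twist":0,"jaw":0.8}
    - {"offset":[-0.003,0,0],"twist":0,"jaw":0.9}
    - {"offset":[-0.003,0,0],"twist":0,"jaw":1}
    - {"offset":[-0.003,0,0],"twist":0,"jaw":1}
    - {"offset":[-0.003,0,0],"twist":0,"jaw":1}
    - {"offset":[-0.003,0,0],"twist":0,"jaw":1}

```text
clock: 3.68
position: [0.4777, -0.1884, 0.047]
orientation: [-179.9, -0.1, -94.1]
force: [-0.6, 0.7, 4.8]
width: 0.012
```

```bash
python3 -c "
from mv import *
st(); p=np.mean([get_image('top')[0].astype(float) for _ in range(4)],0); np.save('pics/avg2.npy',p)
cv2.imwrite('pics/top2c.png',cv2.resize(p[140:340,225:350].astype(np.uint8),None,fx=3,fy=3,interpolation=cv2.INTER_CUBIC)[:,:,::-1]); st()"
```

```text
t 3.675 pos [ 0.4777 -0.1884  0.047 ] rpy [-1.7989e+02 -7.0000e-02 -9.4120e+01] F [-0.55  0.65  4.8 ] M [ 0.175  0.081 -0.002] w 0.012 j [-29.2  26.9 107.5  -0.   45.5  64.9]
t 3.875 pos [ 0.4777 -0.1883  0.047 ] rpy [-1.7989e+02 -7.0000e-02 -9.4120e+01] F [-1.04  0.63  4.74] M [ 0.149  0.093 -0.01 ] w 0.0119 j [-29.2  26.9 107.5  -0.   45.5  64.9]
```

View pics/top2c.png

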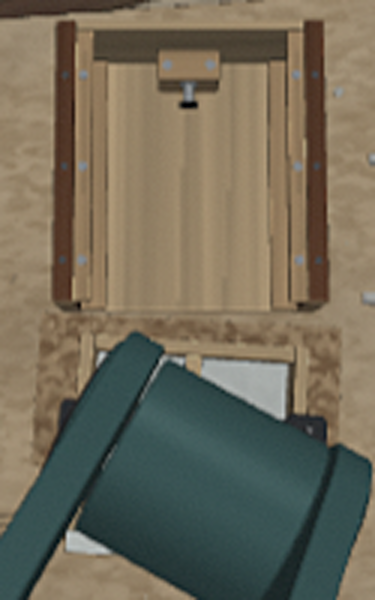

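Run:
```python
from fit import *
a=np.load('pics/avg.npy');b=np.load('pics/avg2.npy')
ga,gb=[(x.max(2)-x.min(2)).astype(np.float32) for x in(a,b)]
ga2,gb2=[x.mean(2).astype(np.float32) for x in(a,b)]
poly=np.array([[168,334],[312,340],[308,405],[294,408],[190,362]])/3+[225,140]
m=np.zeros((420,560),np.uint8); cv2.fillPoly(m,[poly.astype(np.int32)],255)
for A,B in((ga,gb),(ga2,gb2)):
    # template b masked -> input a
    w=np.eye(2,3,dtype=np.float32)
    cc,w=cv2.findTransformECC(B,A,w,cv2.MOTION_TRANSLATION,(3,200,1e-6),m,1); print('static->moved shift px',-w[:,2],'cc',cc)
    w=np.eye(2,3,dtype=np.float32)
    cc,w=cv2.findTransformECC(B,A,w,cv2.MOTION_EUCLIDEAN,(3,200,1e-6),m,1); 
    inv=cv2.invertAffineTransform(w); c=np.array([288,289,1.]); print('eucl at centre',inv@c-c[:2],'rot',np.degrees(np.arctan2(inv[1,0],inv[0,0])),cc)
```

```text
static->moved shift px [-0.23309642 -0.0465219 ] cc 0.9930428939100028
eucl at centre [-0.22187375 -0.02884678] rot -0.025632948 0.9930521351734141
static->moved shift px [-0.20693058 -0.01419047] cc 0.9838773127113065
eucl at centre [-0.25855167 -0.05646736] rot 0.11689128 0.9841383982936468
```

```bash
python3 -c "
from mv import *
st();to(.4777,-.1896,.052,-90.43)"
```

```text
t 3.875 pos [ 0.4777 -0.1883  0.047 ] rpy [-1.7989e+02 -7.0000e-02 -9.4120e+01] F [-1.04  0.63  4.74] M [ 0.149  0.093 -0.01 ] w 0.0119 j [-29.2  26.9 107.5  -0.   45.5  64.9]
offset [ 0.0051 -0.0004 -0.02  ] twist -0.0205
```

>>> drive_tool:
  plan:
    - {"offset":[0,0,-0.01],"twist":0,"jaw":1}
    - {"offset":[0,0,-0.02],"twist":0,"jaw":1}
    - {"offset":[0.002,0,-0.02],"twist":-0.007,"jaw":1}
    - {"offset":[0.004,0,-0.02],"twist":-0.014,"jaw":1}
    - {"offset":[0.005,0,-0.02],"twist":-0.0205,"jaw":1}
    - {"offset":[0.005,0,-0.02],"twist":-0.0205,"jaw":1}
    - {"offset":[0.005,0,-0.02],"twist":-0.0205,"jaw":1}
    - {"offset":[0.005,0,-0.02],"twist":-0.0205,"jaw":1}

```text
clock: 4.88
position: [0.4776, -0.1896, 0.052]
orientation: [-179.9, -0.1, -90.4]
force: [0.2, 0.1, -3.9]
width: 0.0119
```

Run:
```python
from mv import *
st();to(.4777,-.1896,.052,-90.43)
p=np.mean([get_image('top')[0].astype(float) for _ in range(4)],0); np.save('pics/avg3.npy',p)
p2,d=snap('side','side3')
a=cv2.resize(p[240:330,235:345].astype(np.uint8),(550,450),interpolation=cv2.INTER_CUBIC)
cv2.imwrite('pics/v3.png',cv2.resize(p2[180:290,165:285],None,fx=5,fy=5,interpolation=cv2.INTER_CUBIC)[:,:,::-1])
st()
```

```text
t 4.875 pos [ 0.4776 -0.1896  0.052 ] rpy [-1.799e+02 -7.000e-02 -9.043e+01] F [ 0.22  0.13 -3.88] M [ 0.06  -0.021 -0.024] w 0.0119 j [-29.3  26.4 107.2  -0.   46.2  61.1]
offset [ 0.0001 -0.0005 -0.0001] twist -0.0
t 5.125 pos [ 0.4776 -0.1896  0.052 ] rpy [-1.799e+02 -7.000e-02 -9.043e+01] F [ 0.89 -0.05 -2.92] M [ 0.053  0.026 -0.004] w 0.012 j [-29.3  26.4 107.2  -0.   46.2  61.1]
```

View pics/v3.png

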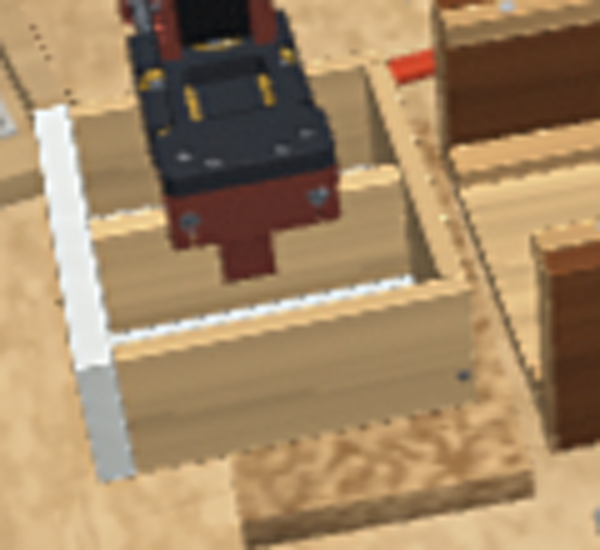

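The drawer is held level-looking off the board, and its side is square to the carcass mouth. I'll check the tilt numerically.

Run:
```python
from fit import *
for f in('side0','side3'):
    W=cloud('side',np.load('pics/%s.npz'%f)['d']).reshape(-1,3); x,y,z=W.T
    for n,y0,y1 in(('near',-.274,-.262),('far',-.12,-.105)):
        m=(x>.41)&(x<.555)&(y>y0)&(y<y1)&(z>.074)&(z<.097)
        q=np.polyfit(x[m]-.48,z[m],1); print(f,n,m.sum(),'pitch slope %.4f z %.4f'%tuple(q))
# yaw & lateral check, top: white front face edge and back edge / right rim
p=np.load('pics/avg3.npy'); g=p.mean(2); cv2.imwrite('pics/t3.png',cv2.resize(p[235:335,235:345].astype(np.uint8),None,fx=5,fy=5,interpolation=cv2.INTER_CUBIC)[:,:,::-1])
```

```text
side0 near 333 pitch slope 0.0221 z 0.0816
side0 far 330 pitch slope 0.0003 z 0.0805
side3 near 451 pitch slope 0.0054 z 0.0845
side3 far 206 pitch slope 0.0030 z 0.0839
```

View pics/t3.png

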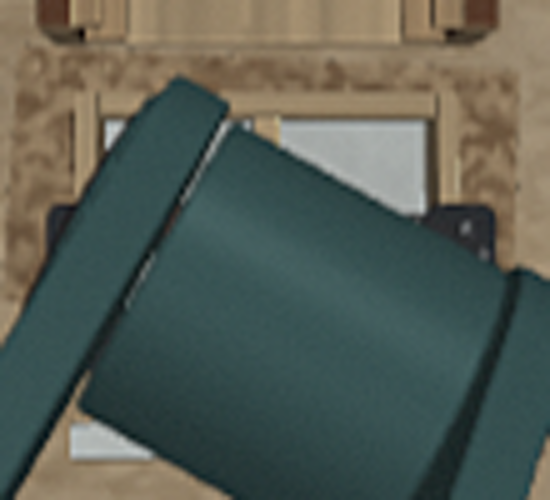

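Run:
```python
from fit import *
D=np.stack([get_image('side')[1] for _ in range(8)]); D[D==0]=np.nan; d=np.nanmedian(D,0); d=np.nan_to_num(d); np.save('pics/sd4.npy',d)
def prof(d,x0,x1,y0,y1,dy,lab):
    x,y,z=cloud('side',d).reshape(-1,3).T; o=[]
    for a in np.arange(y0,y1,dy):
        m=(x>x0)&(x<x1)&(y>a)&(y<a+dy)&(z>.01); o.append((round(a*1e3,1),round(1e3*np.median(z[m]),1),m.sum()) if m.sum()>3 else None)
    print(lab,[str(k) for k in o])
for lab,dd in(('0',np.load('pics/side0.npz')['d']),('4',d)):
    for x0,x1 in((.42,.45),(.51,.54)): prof(dd,x0,x1,-.282,-.255,.003,lab+' near x%.2f'%x0)
    for x0,x1 in((.545,.556),): prof(dd,x0,x1,-.26,-.12,.02,lab+' back')
    prof(dd,.60,.75,-.296,-.26,.004,lab+' carc near')
```

```text
0 near x0.42 ['None', 'None', 'None', '(np.float64(-273.0), np.float64(52.8), np.int64(197))', '(np.float64(-270.0), np.float64(55.1), np.int64(168))', '(np.float64(-267.0), np.float64(83.2), np.int64(18))', '(np.float64(-264.0), np.float64(82.8), np.int64(9))', '(np.float64(-261.0), np.float64(81.7), np.int64(4))', 'None']
0 near x0.51 ['(np.float64(-282.0), np.float64(19.2), np.int64(24))', '(np.float64(-279.0), np.float64(49.4), np.int64(231))', '(np.float64(-276.0), np.float64(62.0), np.int64(132))', '(np.float64(-273.0), np.float64(83.6), np.int64(15))', '(np.float64(-270.0), np.float64(83.1), np.int64(10))', 'None', 'None', 'None', 'None']
0 back ['(np.float64(-260.0), np.float64(83.5), np.int64(24))', '(np.float64(-240.0), np.float64(82.8), np.int64(37))', '(np.float64(-220.0), np.float64(82.1), np.int64(49))', '(np.float64(-200.0), np.float64(82.0), np.int64(46))', '(np.float64(-180.0), np.float64(82.9), np.int64(24))', '(np.float64(-160.0), np.float64(82.4), np.int64(25))', '(np.float64(-140.0), np.float64(71.0), np.int64(32))', '(np.float64(-120.0), np.float64(60.5), np.int
[... 1620 characters left out ...]
))', '(np.float64(-160.0), np.float64(87.4), np.int64(37))', '(np.float64(-140.0), np.float64(85.5), np.int64(43))', '(np.float64(-120.0), np.float64(73.9), np.int64(46))']
4 carc near ['(np.float64(-296.0), np.float64(57.4), np.int64(446))', '(np.float64(-292.0), np.float64(60.8), np.int64(1856))', '(np.float64(-288.0), np.float64(102.0), np.int64(101))', '(np.float64(-284.0), np.float64(102.0), np.int64(93))', '(np.float64(-280.0), np.float64(101.9), np.int64(86))', '(np.float64(-276.0), np.float64(102.0), np.int64(106))', '(np.float64(-272.0), np.float64(102.2), np.int64(92))', '(np.float64(-268.0), np.float64(102.1), np.int64(82))', '(np.float64(-264.0), np.float64(101.8), np.int64(6))']
```

Rim height is 88.0 mm front and back, so the drawer is level and 1 mm above the runners. The tool's -y lies along the carcass axis. I'll advance to just short of the mouth, then creep.

>>> drive_tool:
  plan:
    - {"offset":[0,-0.016,0],"twist":0,"jaw":1}
    - {"offset":[0,-0.032,0],"twist":0,"jaw":1}
    - {"offset":[0,-0.048,0],"twist":0,"jaw":1}
    - {"offset":[0,-0.064,0],"twist":0,"jaw":1}
    - {"offset":[0,-0.08,0],"twist":0,"jaw":1}
    - {"offset":[0,-0.09,0],"twist":0,"jaw":1}
    - {"offset":[0,-0.09,0],"twist":0,"jaw":1}
    - {"offset":[0,-0.09,0],"twist":0,"jaw":1}

```text
clock: 6.52
position: [0.4999, -0.1897, 0.052]
orientation: [-179.9, -0.1, -90.4]
force: [0.2, 0.3, -3.8]
width: 0.0121
```

```bash
python3 -c "
from mv import *
st()
x=.505;to(x,-.1904-(x-.586)*.0073,.052,-90.43)"
```

```text
t 6.525 pos [ 0.4999 -0.1897  0.052 ] rpy [-1.7991e+02 -7.0000e-02 -9.0430e+01] F [ 0.2   0.31 -3.78] M [0.06  0.024 0.032] w 0.0121 j [-28.2  27.7 104.5  -0.   47.7  62.3]
offset [ 0.0004 -0.0204  0.0001] twist 0.0
```

Creep 12 mm (1.5 mm per row).

>>> drive_tool:
  plan:
    - {"offset":[0,-0.006,0],"twist":0,"jaw":1}
    - {"offset":[0,-0.012,0],"twist":0,"jaw":1}
    - {"offset":[0,-0.018,0],"twist":0,"jaw":1}
    - {"offset":[0,-0.024,0],"twist":0,"jaw":1}
    - {"offset":[0,-0.03,0],"twist":0,"jaw":1}
    - {"offset":[0,-0.036,0],"twist":0,"jaw":1}
    - {"offset":[0,-0.042,0],"twist":0,"jaw":1}
    - {"offset":[0,-0.048,0],"twist":0,"jaw":1}

```text
clock: 7.52
position: [0.512, -0.1898, 0.052]
orientation: [-179.9, -0.1, -90.4]
force: [0.1, 0.4, -4.1]
width: 0.0117
```

```bash
python3 -c "
from mv import *
st()
x=.53;to(x,-.1904-(x-.586)*.0073,.052,-90.43)"
```

```text
t 7.525 pos [ 0.512  -0.1898  0.052 ] rpy [-1.7991e+02 -7.0000e-02 -9.0430e+01] F [ 0.06  0.37 -4.07] M [-0.01   0.005 -0.02 ] w 0.0117 j [-27.6  28.3 103.1  -0.   48.5  62.9]
offset [ 0.0004 -0.072   0.0001] twist 0.0
```

The back end is about 8 mm inside with no contact force. Continuing.

>>> drive_tool:
  plan:
    - {"offset":[0,-0.008,0],"twist":0,"jaw":1}
    - {"offset":[0,-0.016,0],"twist":0,"jaw":1}
    - {"offset":[0,-0.024,0],"twist":0,"jaw":1}
    - {"offset":[0,-0.032,0],"twist":0,"jaw":1}
    - {"offset":[0,-0.04,0],"twist":0,"jaw":1}
    - {"offset":[0,-0.048,0],"twist":0,"jaw":1}
    - {"offset":[0,-0.056,0],"twist":0,"jaw":1}
    - {"offset":[0,-0.064,0],"twist":0,"jaw":1}
    - {"offset":[0,-0.072,0],"twist":0,"jaw":1}

```text
clock: 8.65
position: [0.5301, -0.1899, 0.052]
orientation: [-179.9, -0.1, -90.4]
force: [-0.0, -0.5, -4.4]
width: 0.012
```

```bash
python3 -c "
from mv import *
st()
x=.55;to(x,-.1904-(x-.586)*.0073,.052,-90.43)"
```

```text
t 8.65 pos [ 0.5301 -0.1899  0.052 ] rpy [-1.7992e+02 -7.0000e-02 -9.0430e+01] F [-0.04 -0.52 -4.38] M [ 0.028 -0.008  0.013] w 0.012 j [-26.7  29.4 100.9  -0.   49.7  63.7]
offset [ 0.0004 -0.0796  0.0002] twist 0.0
```

>>> drive_tool:
  plan:
    - {"offset":[0,-0.01,0],"twist":0,"jaw":1}
    - {"offset":[0,-0.02,0],"twist":0,"jaw":1}
    - {"offset":[0,-0.03,0],"twist":0,"jaw":1}
    - {"offset":[0,-0.04,0],"twist":0,"jaw":1}
    - {"offset":[0,-0.05,0],"twist":0,"jaw":1}
    - {"offset":[0,-0.06,0],"twist":0,"jaw":1}
    - {"offset":[0,-0.07,0],"twist":0,"jaw":1}
    - {"offset":[0,-0.08,0],"twist":0,"jaw":1}
    - {"offset":[0,-0.09,0],"twist":0,"jaw":1}

```text
clock: 9.78
position: [0.5528, -0.19, 0.0521]
orientation: [-179.9, -0.1, -90.4]
force: [-0.3, -0.8, -4.8]
width: 0.0118
```

```bash
python3 -c "
from mv import *
st(); x=.6;to(x,-.1904-(x-.586)*.0073,.052,-90.43)
p=np.mean([get_image('top')[0].astype(float) for _ in range(2)],0)
cv2.imwrite('pics/t5.png',cv2.resize(p[205:315,232:346].astype(np.uint8),None,fx=5,fy=5,interpolation=cv2.INTER_CUBIC)[:,:,::-1])"
```

```text
t 9.775 pos [ 0.5528 -0.19    0.0521] rpy [-1.7992e+02 -7.0000e-02 -9.0430e+01] F [-0.32 -0.84 -4.82] M [0.017 0.001 0.04 ] w 0.0118 j [-25.7  30.7  98.1  -0.   51.2  64.7]
offset [ 0.0004 -0.1889  0.0005] twist 0.0
```

View pics/t5.png

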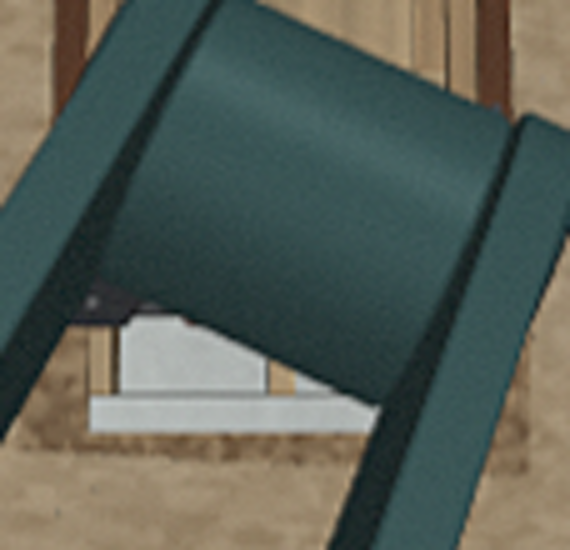

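The drawer is in by about 49 mm and square, with the white front edge horizontal at crop row ~430. Lateral force is under 1 N, so I'll continue.

>>> drive_tool:
  plan:
    - {"offset":[0,-0.012,0],"twist":0,"jaw":1}
    - {"offset":[0,-0.024,0],"twist":0,"jaw":1}
    - {"offset":[0,-0.036,0],"twist":0,"jaw":1}
    - {"offset":[0,-0.048,0],"twist":0,"jaw":1}
    - {"offset":[0,-0.06,0],"twist":0,"jaw":1}
    - {"offset":[0,-0.072,0],"twist":0,"jaw":1}
    - {"offset":[0,-0.084,0],"twist":0,"jaw":1}
    - {"offset":[0,-0.096,0],"twist":0,"jaw":1}
    - {"offset":[0,-0.108,0],"twist":0,"jaw":1}
    - {"offset":[0,-0.12,0],"twist":0,"jaw":1}

```text
clock: 11.12
position: [0.5832, -0.1904, 0.0521]
orientation: [-179.9, -0.1, -90.4]
force: [0.1, -1.1, -4.5]
width: 0.012
```

```bash
python3 -c "
from mv import *
st(); x=.62;to(x,-.1904-(x-.586)*.0073,.052,-90.43)"
```

```text
t 11.125 pos [ 0.5832 -0.1904  0.0521] rpy [-1.7989e+02 -7.0000e-02 -9.0430e+01] F [ 0.1  -1.12 -4.47] M [ 0.099 -0.011  0.008] w 0.012 j [-24.5  32.4  94.2  -0.   53.2  65.9]
offset [ 1.000e-04 -1.471e-01  8.000e-04] twist 0.0
```

>>> drive_tool:
  plan:
    - {"offset":[0.001,-0.012,0],"twist":0,"jaw":1}
    - {"offset":[0.0015,-0.024,0],"twist":0,"jaw":1}
    - {"offset":[0.0015,-0.036,0],"twist":0,"jaw":1}
    - {"offset":[0.0015,-0.048,0],"twist":0,"jaw":1}
    - {"offset":[0.0015,-0.06,0],"twist":0,"jaw":1}
    - {"offset":[0.0015,-0.072,0],"twist":0,"jaw":1}
    - {"offset":[0.0015,-0.084,0],"twist":0,"jaw":1}
    - {"offset":[0.0015,-0.096,0],"twist":0,"jaw":1}
    - {"offset":[0.0015,-0.108,0],"twist":0,"jaw":1}
    - {"offset":[0.0015,-0.12,0],"twist":0,"jaw":1}

```text
clock: 12.38
position: [0.6134, -0.1909, 0.0522]
orientation: [-179.9, -0.1, -90.4]
force: [0.5, -0.8, -3.6]
width: 0.0119
```

```bash
python3 -c "
from mv import *
st(); x=.64;to(x,-.1904-(x-.586)*.0073,.052,-90.43)"
```

```text
t 12.375 pos [ 0.6134 -0.1909  0.0522] rpy [-1.799e+02 -7.000e-02 -9.043e+01] F [ 0.53 -0.78 -3.63] M [-0.001  0.029 -0.029] w 0.0119 j [-23.4  34.3  90.2  -0.   55.4  67. ]
offset [-0.0013 -0.1065  0.0008] twist 0.0
```

>>> drive_tool:
  plan:
    - {"offset":[0.001,-0.012,0],"twist":0,"jaw":1}
    - {"offset":[0.001,-0.024,0.001],"twist":0,"jaw":1}
    - {"offset":[0.001,-0.036,0.002],"twist":0,"jaw":1}
    - {"offset":[0.001,-0.048,0.003],"twist":0,"jaw":1}
    - {"offset":[0.001,-0.06,0.004],"twist":0,"jaw":1}
    - {"offset":[0.001,-0.072,0.004],"twist":0,"jaw":1}
    - {"offset":[0.001,-0.084,0.004],"twist":0,"jaw":1}
    - {"offset":[0.001,-0.096,0.004],"twist":0,"jaw":1}
    - {"offset":[0.001,-0.108,0.004],"twist":0,"jaw":1}
    - {"offset":[0.001,-0.12,0.004],"twist":0,"jaw":1}

```text
clock: 13.62
position: [0.6436, -0.1914, 0.0512]
orientation: [-179.9, -0.1, -90.4]
force: [0.4, -0.4, -4.7]
width: 0.0118
```

```bash
python3 -c "
from mv import *
st(); x=.66;to(x,-.1904-(x-.586)*.0073,.051,-90.43)"
```

```text
t 13.625 pos [ 0.6436 -0.1914  0.0512] rpy [-1.799e+02 -7.000e-02 -9.043e+01] F [ 0.41 -0.42 -4.71] M [-0.    -0.014 -0.017] w 0.0118 j [-22.4  36.2  86.2  -0.   57.5  68. ]
offset [-0.0024 -0.0657  0.001 ] twist 0.0
```

>>> drive_tool:
  plan:
    - {"offset":[0,-0.006,0.001],"twist":0,"jaw":1}
    - {"offset":[0,-0.012,0.002],"twist":0,"jaw":1}
    - {"offset":[0,-0.018,0.003],"twist":0,"jaw":1}
    - {"offset":[0,-0.024,0.003],"twist":0,"jaw":1}
    - {"offset":[0,-0.03,0.003],"twist":0,"jaw":1}
    - {"offset":[0,-0.036,0.003],"twist":0,"jaw":1}
    - {"offset":[0,-0.042,0.003],"twist":0,"jaw":1}
    - {"offset":[0,-0.048,0.003],"twist":0,"jaw":1}

```text
clock: 14.62
position: [0.6554, -0.1916, 0.0511]
orientation: [-179.9, -0.1, -90.4]
force: [-3.9, -0.9, 6.2]
width: 0.0118
```

```bash
python3 -c "
from mv import *
st()"
```

```text
t 14.625 pos [ 0.6554 -0.1916  0.0511] rpy [-1.7992e+02 -8.0000e-02 -9.0420e+01] F [-3.91 -0.88  6.18] M [ 0.202  0.685 -0.011] w 0.0118 j [-22.1  37.   84.5  -0.1  58.4  68.4]
```

>>> drive_tool:
  plan:
    - {"offset":[0,0,0.0005],"twist":0,"jaw":1}
    - {"offset":[0,0,0.0005],"twist":0,"jaw":1}

```text
clock: 14.88
position: [0.6557, -0.1916, 0.0511]
orientation: [-179.9, -0.1, -90.4]
force: [-1.0, -0.1, 1.7]
width: 0.012
```

```bash
python3 -c "
from mv import *
st()"
```

```text
t 14.875 pos [ 0.6557 -0.1916  0.0511] rpy [-1.7988e+02 -8.0000e-02 -9.0430e+01] F [-1.01 -0.14  1.72] M [0.32  0.304 0.018] w 0.012 j [-22.1  37.   84.5  -0.   58.4  68.4]
```

>>> drive_tool:
  plan:
    - {"offset":[0,-0.004,0],"twist":0,"jaw":1}
    - {"offset":[0,-0.008,0],"twist":0,"jaw":1}
    - {"offset":[0,-0.012,0],"twist":0,"jaw":1}
    - {"offset":[0,-0.016,0],"twist":0,"jaw":1}
    - {"offset":[0,-0.02,0],"twist":0,"jaw":1}

```text
clock: 15.5
position: [0.6608, -0.1916, 0.051]
orientation: [-179.9, -0.1, -90.4]
force: [-2.8, 0.0, 2.2]
width: 0.0117
```

```bash
python3 -c "
from mv import *
st()"
```

```text
t 15.5 pos [ 0.6608 -0.1916  0.051 ] rpy [-1.7988e+02 -8.0000e-02 -9.0420e+01] F [-2.76  0.03  2.24] M [ 0.291  0.575 -0.034] w 0.0117 j [-21.9  37.3  83.8  -0.   58.7  68.5]
```

>>> drive_tool:
  plan:
    - {"offset":[0,-0.002,0],"twist":0,"jaw":1}
    - {"offset":[0,-0.004,0],"twist":0,"jaw":1}

```text
clock: 15.75
position: [0.6618, -0.1917, 0.0511]
orientation: [-179.9, -0.1, -90.4]
force: [-4.0, -0.6, 2.5]
width: 0.012
```

>>> drive_tool:
  plan:
    - {"offset":[0,-0.002,0],"twist":0,"jaw":1}
    - {"offset":[0,-0.003,0],"twist":0,"jaw":1}

```text
clock: 16.0
position: [0.6626, -0.1917, 0.0511]
orientation: [-179.9, -0.1, -90.4]
force: [-3.4, -0.6, 3.4]
width: 0.0122
```

>>> drive_tool:
  plan:
    - {"offset":[0,-0.002,-0.0008],"twist":0,"jaw":1}
    - {"offset":[0,-0.004,-0.0008],"twist":0,"jaw":1}

```text
clock: 16.25
position: [0.6637, -0.1917, 0.0511]
orientation: [-179.9, -0.1, -90.4]
force: [-2.1, -0.1, -0.2]
width: 0.0115
```

>>> drive_tool:
  plan:
    - {"offset":[0,-0.002,0],"twist":0,"jaw":1}
    - {"offset":[0,-0.003,0],"twist":0,"jaw":1}

```text
clock: 16.5
position: [0.6645, -0.1916, 0.0511]
orientation: [-179.9, -0.1, -90.4]
force: [-3.0, 0.1, 2.1]
width: 0.0119
```

>>> drive_tool:
  plan:
    - {"offset":[0,-0.002,-0.0004],"twist":0,"jaw":1}
    - {"offset":[0,-0.003,-0.0004],"twist":0,"jaw":1}

```text
clock: 16.75
position: [0.6654, -0.1916, 0.0511]
orientation: [-179.9, -0.1, -90.4]
force: [-1.8, -0.8, 1.1]
width: 0.012
```

>>> drive_tool:
  plan:
    - {"offset":[0,-0.001,0],"twist":0,"jaw":1}
    - {"offset":[0,-0.002,0],"twist":0,"jaw":1}

```text
clock: 17.0
position: [0.6659, -0.1916, 0.051]
orientation: [-179.9, -0.1, -90.4]
force: [-2.3, 0.6, 1.1]
width: 0.0119
```

>>> drive_tool:
  plan:
    - {"offset":[0,-0.0015,0],"twist":0,"jaw":1}
    - {"offset":[0,-0.003,0],"twist":0,"jaw":1}

```text
clock: 17.25
position: [0.6662, -0.1916, 0.051]
orientation: [-179.9, -0.1, -90.4]
force: [-4.8, -0.9, 3.4]
width: 0.0119
```

>>> drive_tool:
  plan:
    - {"offset":[0,-0.0015,0],"twist":0,"jaw":1}
    - {"offset":[0,-0.0025,0],"twist":0,"jaw":1}

```text
clock: 17.5
position: [0.6662, -0.1916, 0.051]
orientation: [-180.0, -0.1, -90.4]
force: [-5.5, 0.7, 3.5]
width: 0.0118
```

Contact: x stopped at 0.6662 while the force rises. I'll build the push gently.

>>> drive_tool:
  plan:
    - {"offset":[0,-0.003,0],"twist":0,"jaw":1}
    - {"offset":[0,-0.0036,0],"twist":0,"jaw":1}
    - {"offset":[0,-0.0036,0],"twist":0,"jaw":1}

```text
clock: 17.88
position: [0.6662, -0.1916, 0.0511]
orientation: [179.9, -0.1, -90.4]
force: [-6.3, -0.8, 3.5]
width: 0.0116
```

```bash
python3 -c "
from mv import *
st()"
```

```text
t 17.875 pos [ 0.6662 -0.1916  0.0511] rpy [ 1.7993e+02 -6.0000e-02 -9.0420e+01] F [-6.3  -0.78  3.47] M [0.139 0.639 0.027] w 0.0116 j [-21.7  37.7  82.9  -0.1  59.4  68.8]
```

>>> drive_tool:
  plan:
    - {"offset":[0,-0.0044,0],"twist":0,"jaw":1}
    - {"offset":[0,-0.0052,0],"twist":0,"jaw":1}
    - {"offset":[0,-0.0056,0],"twist":0,"jaw":1}
    - {"offset":[0,-0.0056,0],"twist":0,"jaw":1}

```text
clock: 18.38
position: [0.6662, -0.1916, 0.0512]
orientation: [179.8, -0.1, -90.4]
force: [-8.9, 0.3, 5.0]
width: 0.0117
```

```bash
python3 -c "
from mv import *
st()"
```

```text
t 18.375 pos [ 0.6662 -0.1916  0.0512] rpy [ 1.7979e+02 -5.0000e-02 -9.0420e+01] F [-8.93  0.31  4.97] M [ 0.1    0.807 -0.065] w 0.0117 j [-21.7  37.8  82.7  -0.1  59.7  68.8]
```

>>> drive_tool:
  plan:
    - {"offset":[0,-0.0062,0],"twist":0,"jaw":1}
    - {"offset":[0,-0.007,0],"twist":0,"jaw":1}
    - {"offset":[0,-0.0074,0],"twist":0,"jaw":1}
    - {"offset":[0,-0.0074,0],"twist":0,"jaw":1}
    - {"offset":[0,-0.0074,0],"twist":0,"jaw":1}
    - {"offset":[0,-0.0074,0],"twist":0,"jaw":1}

```text
clock: 19.12
position: [0.6662, -0.1916, 0.0512]
orientation: [179.6, -0.0, -90.4]
force: [-8.4, 0.3, 4.8]
width: 0.0118
```

```bash
python3 -c "
from mv import *
st()"
```

```text
t 19.125 pos [ 0.6662 -0.1916  0.0512] rpy [ 1.7961e+02 -4.0000e-02 -9.0410e+01] F [-8.44  0.25  4.77] M [ 0.081  0.997 -0.007] w 0.0118 j [-21.7  37.9  82.5  -0.2  59.9  68.9]
```

>>> drive_tool:
  plan:
    - {"offset":[0,-0.007,-0.0006],"twist":0,"jaw":1}
    - {"offset":[0,-0.008,-0.0006],"twist":0,"jaw":1}
    - {"offset":[0,-0.009,-0.0006],"twist":0,"jaw":1}
    - {"offset":[0,-0.0095,-0.0006],"twist":0,"jaw":1}
    - {"offset":[0,-0.0095,-0.0006],"twist":0,"jaw":1}

```text
clock: 19.75
position: [0.6662, -0.1916, 0.0513]
orientation: [179.4, -0.0, -90.4]
force: [-9.5, -0.0, 6.6]
width: 0.0118
```

```bash
python3 -c "
from mv import *
st()"
```

```text
t 19.75 pos [ 0.6662 -0.1916  0.0513] rpy [ 1.7936e+02 -2.0000e-02 -9.0410e+01] F [-9.52 -0.    6.6 ] M [-0.01   1.18  -0.017] w 0.0118 j [-21.6  38.   82.3  -0.3  60.3  68.9]
```

The drawer has been held home at roughly 9 N for over a second with no further travel. I'll unload the arm and open.

>>> drive_tool:
  plan:
    - {"offset":[0,-0.003,0],"twist":0,"jaw":1}
    - {"offset":[0,-0.001,0],"twist":0,"jaw":1}
    - {"offset":[0,-0.001,0],"twist":0,"jaw":1}

```text
clock: 20.12
position: [0.6662, -0.1916, 0.0513]
orientation: [179.3, -0.0, -90.4]
force: [-5.7, 0.2, 2.9]
width: 0.0119
```

```bash
python3 -c "
from mv import *
st()"
```

```text
t 20.125 pos [ 0.6662 -0.1916  0.0513] rpy [ 1.7934e+02 -3.0000e-02 -9.0410e+01] F [-5.7   0.24  2.89] M [ 0.13   0.488 -0.05 ] w 0.0119 j [-21.6  38.   82.3  -0.3  60.3  69. ]
```

>>> drive_tool:
  plan:
    - {"offset":[0,0,0],"twist":0,"jaw":0.8}
    - {"offset":[0,0,0],"twist":0,"jaw":0.7}
    - {"offset":[0,0,0],"twist":0,"jaw":0.5}
    - {"offset":[0,0,0],"twist":0,"jaw":0.4}
    - {"offset":[0,0,0],"twist":0,"jaw":0.4}

```text
clock: 20.75
position: [0.6663, -0.1916, 0.0513]
orientation: [179.3, -0.0, -90.4]
force: [1.0, -0.2, -0.2]
width: 0.0513
```

```bash
python3 -c "
from mv import *
st()"
```

```text
t 20.75 pos [ 0.6663 -0.1916  0.0513] rpy [ 1.7935e+02 -3.0000e-02 -9.0400e+01] F [ 0.96 -0.19 -0.17] M [ 0.024 -0.003 -0.014] w 0.0513 j [-21.6  38.   82.3  -0.3  60.3  69. ]
```

Released, with forces back to zero. I'll rise straight up, then back off sideways to clear the cameras.

>>> drive_tool:
  plan:
    - {"offset":[0,0,-0.08],"twist":0,"jaw":0.4}
    - {"offset":[0,0,-0.2],"twist":0,"jaw":0.4}
    - {"offset":[0,0,-0.4],"twist":0,"jaw":0.4}
    - {"offset":[0,0,-0.6],"twist":0,"jaw":0.4}
    - {"offset":[0,0,-0.6],"twist":0,"jaw":0.4}
    - {"offset":[0,0.5,-0.6],"twist":0,"jaw":0.4}
    - {"offset":[0.5,0.8,-0.6],"twist":0,"jaw":0.4}
    - {"offset":[0.9,0.9,-0.6],"twist":0,"jaw":0.4}
    - {"offset":[0.9,0.9,-0.6],"twist":0,"jaw":0.4}
    - {"offset":[0.9,0.9,-0.6],"twist":0,"jaw":0.4}

```text
clock: 22.0
position: [0.4557, -0.3914, 0.2038]
orientation: [179.3, -0.0, -90.4]
force: [0.1, -0.3, 0.3]
width: 0.0526
```

Run:
```python
from fit import *
from mv import st
st(); p,d=snap('top','topF'); p2,d2=snap('side','sideF')
a=cv2.resize(p[140:260,225:405],None,fx=2.2,fy=2.2,interpolation=cv2.INTER_CUBIC); b=cv2.resize(p2[130:330,170:390],(396,360),interpolation=cv2.INTER_CUBIC)
c=np.zeros((360,792,3),np.uint8); c[:264,:396]=a; c[:,396:]=b; cv2.imwrite('pics/final.png',c[:,:,::-1])
W=cloud('top',d); Z=W[...,2]
for n,zz in(('front .59-.60',(.586,.602)),('mid',(.62,.66)),('back',(.70,.735))):
    m=(W[...,0]>zz[0])&(W[...,0]<zz[1])&(abs(W[...,1]+.19)<.005)&(Z>.05); print(n,m.sum(),np.median(Z[m]) if m.any() else None)
a=[];b=[]
for u in list(range(262,282,3))+list(range(294,318,3)):
    r=np.where((Z[150:256,u]>.075))[0]+150; a.append(onplane('top',u,r.max()+.5,.087)[0])
print('front face x',np.round(a,4),'mouth .585')
```

```text
t 22.0 pos [ 0.4557 -0.3914  0.2038] rpy [ 1.7934e+02 -2.0000e-02 -9.0390e+01] F [ 0.13 -0.34  0.26] M [ 0.057 -0.045  0.016] w 0.0526 j [-46.9  21.9  87.3  -0.5  71.2  43.6]
front .59-.60 37 0.08710889195467564
mid 76 0.08454472543438446
back 61 0.08453746938932238
front face x [0.5878 0.5878 0.5877 0.5877 0.5876 0.5876 0.5876 0.5896 0.5873 0.5872
 0.5872 0.5871 0.5871 0.587  0.587 ] mouth .585
```

View pics/final.png

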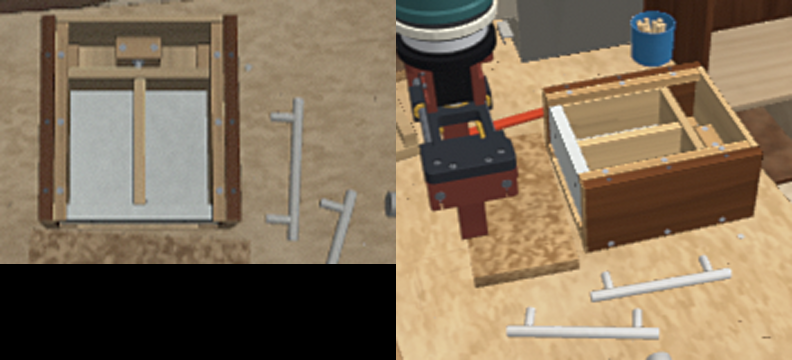

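The drawer is home behind the mouth and bears on the screw. The divider top reads 84.5 mm at the middle and back and the front's top 87.1 mm, so it's level on the runners. The pulls and pencil are untouched and the arm is clear.

```bash
python3 -c "
from bench import sign_off; print(sign_off())"
```

```text
the job is handed in; nothing more can be done
None
```

The drawer is in the carcass and bearing on the stop screw, and I handed the job in at about 22 s of the 72 s allowed; no verdict is reported.

**What I did:** I gripped the divider, lifted the drawer 5 mm and straightened it by about 3.7°. I carried it over the step and under the strips, lowered it onto the runners, and crept in until it stopped moving. I then pressed, released and withdrew.

**Last checks:**
- **Position:** the front face is about 2.5 mm inside the mouth, so the drawer centre is at about x = 0.082 m in the carcass frame (allowed 0.074–0.1).
- **Level:** the divider top reads 84.5 mm at both the middle and the back, against a nominal 84. The top of the front reads 87.1 mm, against 87.
- **Surroundings:** the pulls and pencil look unmoved in the final pictures, and the arm is clear of everything.

**Less certain:**
- **Push force:** the wrist read 8.4–9.5 N for over a second. Some of that was runner friction, so the force on the stop itself was probably about 6–8 N. That is above the 3 N needed but a little short of the 10 N asked for.
- **Tool tilt:** the tool tilted about 0.6° while pressing, but the drawer sat level after release.

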